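Trim the yellow detector unit

TASK

Take the orange-handled plastic tuning tool from its stand, fit its blade into the slot of the white trimmer screw on the unit with the yellow dial, and turn the screw clockwise until its red pointer lies within the green arc. Then lift the tool out and put it back upright in the same pocket of the stand. Leave the trimmer of the blue-dial unit as it is.

Things in the scene. Friction and masses are not known exactly. Their poses are not given: they have to be found in the camera images.
- tool_grip (a point): Centre of the orange handle (34 along x, 22 along y, 70 mm tall) of the plastic tuning tool, 50 g, 150 mm, upright in the grey stand, z up. Pinch it from above across the 22 mm (along y). White blade 28 mm wide along x, 4 thick along y; its lower end is 115 mm below this point. Either way round is the same. The black-handled steel key 75 mm away along x is not wanted
- stand_pocket (a point): Centre of the mouth of the orange tool's pocket, on top of the fixed grey stand (150 x 60, 62 mm high). Pocket 33 mm along x, 16 mm along y, mouth bevelled by 6 mm, 55 mm deep. With the tool in it, blade end on the floor, the handle's centre is 60 mm above this point and tool x lies along this x, either way round
- yellow_slot (a point): Centre of the slot's mouth, on top of the white screw of the yellow-dial unit (fixed aluminium box 110 x 100 x 60 mm, yellow disc 80 mm wide on top), 78 mm above the table. Slot along x, 40 mm long, open-ended, 8 mm wide, bevelled to 16 at the mouth, 10 mm deep. x points to the red pointer and turns with the screw; z up. The blade has 9 degrees of play each way
- yellow_trim (a joint): Angle of that screw, rad: 0 with its red pointer at the middle of the green arc on the dial (the arc reaches 0.3 rad either side); positive anticlockwise from above. Starts at 0.7 to 1.4; stops at -0.7 and 1.7. Stiff (0.05 N m), stays where it is left
- blue_mark (a point): Red pointer of the other unit's screw, the same but with a blue disc: 20 mm out from the screw's axis, on its top. Not to be turned
Mind the look-alikes: they are no part of the job. Leave any purple look-alike of the part that bears tool_grip alone.

How it is judged:
By the outcome, as a careful person would: the job done as asked, in the order asked, and still so for the second after the job is handed in, with the robot touching nothing.
It also fails if it takes over 51 s, if anything falls off the work surface, if the arm or the gripper's body presses on something with over 40 N, if the wrist force passes 120 N, or if a joint passes its speed limit or range.

ROBOT

A 7-joint arm with a two-finger parallel gripper is mounted at the origin on the work surface. World frame = base frame: x ahead of the robot, y to its left, z up, the work surface at z = 0. Lengths are in m, angles in rad, forces in N, time in s.
With the tool pointing down it reaches from about 0.4 to 0.875 m from the base axis. Payload 19.3 kg.
Tool frame: the origin (TCP) lies at the very end of the fingers, on their centre line; the grasp point (between the pads) lies 19 mm behind it; z points along the fingers, y is the line along which they close (so a half turn about z gives the same grasp; the last joint's range is limited). The gripper opens to 85 mm and grips with 20 to 120 N. Pads are 22 mm wide; open, the fingers measure 114 mm over their backs; the gripper's body (76 mm by 85 mm) begins 54 mm behind the grasp point. The pads swing forward as they close: fully open they stand 13 mm farther back than shut.
Start: joints at [-1.236, 0.521, -0.036, 1.599, 0.021, 1.021, -0.113], TCP at [0.246, 0.574, 0.197] pointing down, gripper open.
Joint ranges: [-2.91, 2.91], [-0.3, 2.13], [-1.5, 1.42], [0.17, 2.43], [-1.26, 4.41], [0.16, 1.93], [-2.52, 2.52]. Speed limits (rad/s): [1.89, 1.89, 2.39, 2.39, 3.01, 3.01, 3.01].

INTERFACE

Orientations are given as [roll, pitch, yaw] about the fixed x, y, z axes, in that order (R = Rz(yaw) Ry(pitch) Rx(roll)).
In Python, from workcell import bot gives the robot as it stands. The module is installed in compiled form; this text tells all that it offers.
- The arm moves only by the tool apply_moves, never from a script. Its arguments are lists of equal length, an entry for each row: "claw": the finger opening in m, from 0 to 0.0854; "xyz": the shift along the tool's x, y, z in m, a list of three; "twist": the turn, a rotation vector about the tool's x, y, z in rad, a list of three. A call has 1 to 20 rows; each row shifts and turns the commanded pose from where the row before left it, along the tool's axes as they then stand; what a row does not reach is not made up. A row lasts 1/10 s, in which the tool goes at most 50 mm and 8.59 degrees, less where a joint would pass 70% of its speed; a pose out of reach is approached as far as the arm can. A call with a gripper value outside its range is refused whole. The fingers move at their own pace and stop on an object; "force" is the grip in N (left out, the last holds). Time passes only in rows, so rows that do not move let the fingers close. It gives the time, the measured TCP pose, the force, the opening and the grip force at its end, in the units of the state.
- bot.observe(): the state, without advancing time (a new reading comes with each control period).
- bot.grab_frame(name): name is "scene" or "side" or "wrist"; returns a dict with "img" (480x640x3 uint8, red, green, blue), "vfov" (degrees; the focal length in pixels is half the picture's height over the tangent of half this angle, whatever the lens; pixels are square), "cx", "cy" (the principal point, pixels), "view" (4x4, takes a point from world to camera coordinates). Camera axes: x right, y up, looking along -z (the intrinsics and any distortion apply to the point x, -y, -z); pixel columns grow to the right and rows downward; lengths in m; the calibration is good to about 2 mm. A picture is of the moment at which its call begins. There is no depth.
- bot.job_done(): hands the job in; it is judged then, once.
Trained networks look in the newest picture that a camera, given by its name, has taken for a name from the list of things; names that differ only in an ending like _2 or _b are one class to them, and where a whole thing is asked for, a point or a joint stands for the part that bears it (a point fixed in the world has none). Each returns a list of dicts, best first, with "score" (0 to 1); they miss things now and then, are a little off and sometimes report something else, mostly with a low value. They report only what shows in the picture. A call takes as long as a camera call. They do not tell look-alikes from the thing itself.
- bot.find_in(camera, query): "position" ([x, y, z] in m, in world coordinates, good to about 4 mm: the middle of the surface that is visible of it).
The state is a dict: "clock": time; "qpos": joint angles; "qd": joint speeds; "joint_efforts": joint torques, N m; "position": TCP position; "tool_rot": TCP orientation; "force": force on the tool from outside, world axes, zero at the start; "moment": the same for the moment, N m; "grip_width": finger opening in m; "finger_force": force on a finger pad.
Only numpy, scipy, OpenCV 4.12 (cv2) and the standard library are available. Lean on these libraries where they do the work, as an engineer would, in place of code of your own. Each camera call takes 0.05 s, during which the arm holds its last target. There are 200 camera calls.

## Working session

There is one attempt and no reset: what is moved stays moved. The work goes in short steps, Python scripts to look and compute and a tool call to move; the robot and the scene stay as the last step left them, time stands still between calls to the robot, and variables do not carry over. Pictures are saved under pics/ and viewed, at most 10 in all, crops included, and the job is handed in when it is done.

Besides the shell and the picture viewer there is one more tool, called as name(argument=value, ...) on one line, values as JSON. apply_moves: Moves the arm, as the interface text tells. Its arguments: {"type":"object","properties":{"claw":{"type":"array"},"xyz":{"type":"array"},"twist":{"type":"array"},"force":{"type":"number"}},"required":["claw","xyz","twist"]}

```bash
mkdir -p pics
cat > h.py <<'E'
import numpy as np, cv2
from workcell import bot
def grab(cam,fn=None):
    f=bot.grab_frame(cam)
    if fn: cv2.imwrite('pics/'+fn,cv2.cvtColor(f['img'],cv2.COLOR_RGB2BGR))
    return f
def foc(f): return 240/np.tan(np.radians(f['vfov'])/2)
def proj(f,p):
    c=f['view']@np.append(p,1); k=foc(f)
    return np.array([f['cx']+k*c[0]/-c[2], f['cy']-k*c[1]/-c[2]])
def ray(f,u,v):
    k=foc(f); d=np.array([(u-f['cx'])/k,-(v-f['cy'])/k,-1])
    V=np.array(f['view']); R=V[:3,:3]; return -R.T@V[:3,3], R.T@d
def atz(f,u,v,z):
    o,d=ray(f,u,v); return o+d*(z-o[2])/d[2]
E
python3 - <<'E'
from h import *
np.set_printoptions(precision=4,suppress=True)
s=bot.observe(); print(s)
for c in ['scene','side','wrist']:
    f=grab(c,c+'0.png'); print(c,{k:v for k,v in f.items() if k not in('img','view')}, (-f['view'][:3,:3].T@f['view'][:3,3]))
    for q in ['tool_grip','stand_pocket','yellow_slot','yellow_trim','blue_mark']:
        for r in bot.find_in(c,q): print(c,q,round(r['score'],2),np.round(r['position'],4),proj(f,r['position']).round())
E
python3 -c "
import cv2,numpy as np
a=[cv2.imread('pics/%s0.png'%c) for c in('scene','side')]
cv2.imwrite('pics/ab.png',cv2.resize(np.vstack(a),None,fx=.625,fy=.625,interpolation=3))"
```

```text
{'clock': 0.0, 'qpos': array([-1.2362,  0.522 , -0.0363,  1.6   ,  0.0212,  1.0211, -0.1128]), 'qd': array([-0.0001,  0.0008,  0.0004,  0.0019,  0.0004,  0.0007,  0.0012]), 'joint_efforts': array([ -0.0008, -92.7113,   1.9793, -36.9931,   0.0177,   0.0082,
        -0.    ]), 'position': array([0.246 , 0.5741, 0.1966]), 'tool_rot': array([-3.1405,  0.0001,  2.7368]), 'force': array([-0.1872, -0.4745,  0.6716]), 'moment': array([-0.0031,  0.0135, -0.0002]), 'finger_force': 0.0, 'grip_width': 0.08545836280047386}
scene {'vfov': 43.10020082652662, 'cx': 324.3363974497198, 'cy': 236.11545254288453} [ 1.0544 -0.5294  0.7338]
scene tool_grip 0.9 [ 0.4557 -0.2338  0.1081] [207. 277.]
scene tool_grip 0.79 [ 0.5512 -0.244   0.1238] [238. 308.]
scene tool_grip 0.75 [ 0.5807 -0.3438  0.1055] [190. 371.]
scene stand_pocket 0.55 [ 0.6036 -0.2476  0.0533] [264. 365.]
scene yellow_slot 0.7 [ 0.553  -0.2438  0.1278] [239. 307.]
scene yellow_slot 0.57 [0.5836 0.2351 0.0751] [471. 201.]
scene yellow_slot 0.2 [0.5598 0.0516 0.0774] [390. 240.]
scene yellow_trim 0.72 [0.5834 0.2369 0.0774] [472. 200.]
scene blue_mark 0.67 [0.5632 0.056  0.0786] [394. 239.]
side {'vfov': 53.2532582426281, 'cx': 326.8363807483006, 'cy': 238.0396969408391} [ 0.3448 -0.6831  0.5344]
side tool_grip 0.68 [ 0.4399 -0.2412  0.1062] [317. 329.]
side tool_grip 0.65 [ 0.5666 -0.3534  0.1178] [450. 368.]
side tool_grip 0.55 [ 0.5327 -0.2453  0.1236] [388. 308.]
side stand_pocket 0.69 [ 0.555  -0.2629  0.0559] [405. 352.]
side yellow_slot 0.52 [0.5758 0.2337 0.0729] [328. 182.]
side yellow_trim 0.53 [0.5768 0.2334 0.0755] [328. 181.]
side blue_mark 0.67 [0.5484 0.0521 0.079 ] [338. 223.]
wrist {'vfov': 61.98509354480392, 'cx': 323.2940274380439, 'cy': 248.5502543922397} [0.1718 0.607  0.3737]
```

View pics/scene0.png

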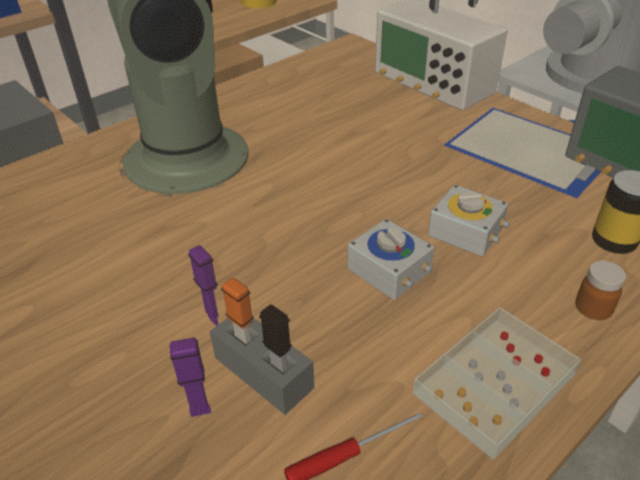

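The scene image shows three `tool_grip` candidates: orange at (238,303) in the grey stand, and purple at (203,270) and (187,360). The orange one fits, since it is in the stand with the black key beside it. The yellow unit is at (470,205) and the blue at (391,243). I'll confirm these in one enlarged crop.

Run:
```python
import cv2,numpy as np
a=cv2.imread('pics/scene0.png');b=cv2.imread('pics/side0.png')
c=lambda im,x,y,w,h: cv2.resize(im[y:y+h,x:x+w],(400,300),interpolation=cv2.INTER_CUBIC)
cv2.imwrite('pics/crop1.png',np.vstack([np.hstack([c(a,180,265,180,135),c(a,430,177,80,60)]),np.hstack([c(b,340,260,180,135),c(b,288,152,80,60)])]))
```

```text
(no output)
```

View pics/crop1.png

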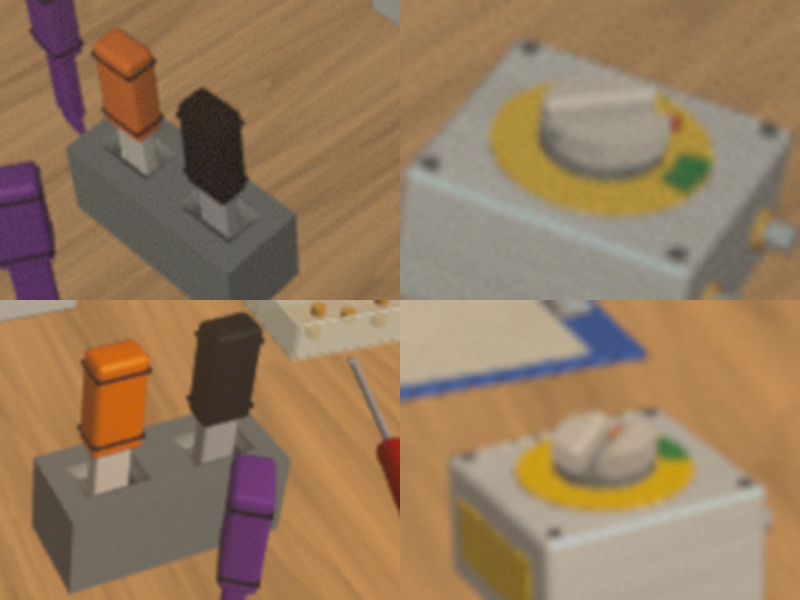

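The crop confirms the orange handle is in the left pocket, with the black key beside it. The yellow-dial unit shows its red pointer anticlockwise of the green arc. Next I'll measure with the wrist camera over each spot.

```bash
cat >> h.py <<'E'
def Rt(s):
    from scipy.spatial.transform import Rotation as R
    return R.from_euler('xyz',s['tool_rot']).as_matrix()
def delta(p):
    s=bot.observe(); return Rt(s).T@(np.array(p)-s['position'])
E
python3 - <<'E'
from h import *
np.set_printoptions(precision=4,suppress=True)
f=bot.grab_frame('wrist'); s=bot.observe(); R=Rt(s)
V=f['view'];o=-V[:3,:3].T@V[:3,3]
print('cam in tool',R.T@(o-s['position'])); print('look in tool',R.T@(-V[2,:3]),'imgx',R.T@V[0,:3])
fs=bot.grab_frame('scene')
for n,uv,z in [('yc',(471,200.6),.075),('pt',(485,201.4),.078),('arc',(487.4,211.4),.061),('or',(235,284),.157),('bl',(272,313),.157)]: print(n,atz(fs,*uv,z))
print(delta([.246,.574,.30]))
look=R.T@(-V[2,:3]); ct=R.T@(o-s['position'])
for z in (.30,.33):
    # TCP so that optical axis hits target
    for t in ([.58,.235,.078],[.54,-.245,.15]):
        L=R@look; h=z+(R@ct)[2]-t[2]; p=np.array(t)-L*(h/-L[2])-R@ct; print(z,p,delta(p),h)
E
```

```text
cam in tool [ 0.0811  0.0006 -0.1766]
look in tool [-0.3128  0.0002  0.9498] imgx [ 0.0002  1.     -0.0002]
yc [0.5829 0.2366 0.075 ]
pt [0.6034 0.2491 0.078 ]
arc [0.6124 0.2484 0.061 ]
or [ 0.5395 -0.2366  0.157 ]
bl [ 0.6144 -0.2327  0.157 ]
[-0.     -0.0005 -0.1028]
0.3 [0.5337 0.2541 0.3   ] [-0.3905 -0.1812 -0.1028] 0.39855373122778853
0.3 [ 0.5155 -0.2352  0.3   ] [-0.5665 -0.6381 -0.1028] 0.3265537312277885
0.33 [0.5246 0.258  0.33  ] [-0.3806 -0.1812 -0.1328] 0.42855373122778856
0.33 [ 0.5064 -0.2313  0.33  ] [-0.5566 -0.6382 -0.1328] 0.35655373122778855
```

apply_moves(claw=[0.085, 0.085, 0.085, 0.085, 0.085, 0.085, 0.085, 0.085, 0.085, 0.085, 0.085, 0.085], xyz=[[-0.02, -0.01, -0.03], [-0.035, -0.015, -0.02], [-0.04, -0.018, 0], [-0.04, -0.018, 0], [-0.04, -0.018, 0], [-0.04, -0.018, 0], [-0.04, -0.018, 0], [-0.04, -0.018, 0], [-0.04, -0.018, 0], [-0.04, -0.018, 0], [-0.03, -0.012, 0], [0, 0, 0]], twist=[[0, 0, 0], [0, 0, 0], [0, 0, 0], [0, 0, 0], [0, 0, 0], [0, 0, 0], [0, 0, 0], [0, 0, 0], [0, 0, 0], [0, 0, 0], [0, 0, 0], [0, 0, 0]])

```text
clock: 2.2
position: [0.5501, 0.2441, 0.2471]
tool_rot: [-3.141, 0.002, 2.731]
force: [-0.9, -0.1, 0.4]
grip_width: 0.0852
finger_force: 0.0
```

Run:
```python
from h import *
np.set_printoptions(precision=4,suppress=True)
f=grab('wrist','w1.png'); s=bot.observe(); print(s['clock'],s['position'],s['tool_rot'],s['qpos'])
for q in ['yellow_slot','yellow_trim','blue_mark']:
    for r in bot.find_in('wrist',q): print(q,round(r['score'],2),np.round(r['position'],4),proj(f,r['position']).round())
np.save('w1.npy',{k:np.array(f[k]) for k in f},allow_pickle=True)
```

```text
2.25 [0.5484 0.2465 0.247 ] [-3.141   0.0004  2.7332] [-0.58    0.4372  0.0835  1.6106 -0.039   1.0957  0.676 ]
yellow_slot 0.97 [0.5767 0.2457 0.0798] [336. 239.]
yellow_trim 0.78 [0.5775 0.2436 0.0751] [334. 240.]
blue_mark 0.97 [0.549  0.0634 0.0802] [145. 288.]
```

View pics/w1.png

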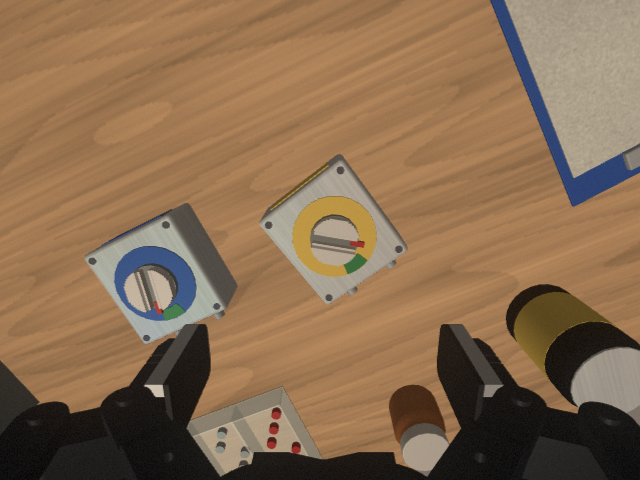

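The wrist view shows the yellow unit's screw at (334,241), its red pointer at (358,243) and the green arc at (355,264). The blue unit is at (155,288). I'll measure these by colour.

```bash
cat >> h.py <<'E'
def blob(img,fn,box):
    x0,y0,x1,y1=box; hsv=cv2.cvtColor(img,cv2.COLOR_RGB2HSV)[y0:y1,x0:x1]
    m=fn(hsv[...,0].astype(int),hsv[...,1].astype(int),hsv[...,2].astype(int)).astype(np.uint8)
    n,l,st,c=cv2.connectedComponentsWithStats(m); i=1+np.argmax(st[1:,4]); return c[i]+[x0,y0],st[i,4],(l==i)
E
python3 - <<'E'
from h import *
np.set_printoptions(precision=4,suppress=True)
f=grab('wrist','w2.png'); s=bot.observe(); print(s['clock'],s['position'],s['tool_rot'])
b=(285,190,385,285)
red=blob(f['img'],lambda h,s,v:((h<6)|(h>174))&(s>150)&(v>80),b)
grn=blob(f['img'],lambda h,s,v:(h>45)&(h<85)&(s>120),b)
# yellow ring -> ellipse hull
x0,y0,x1,y1=b
yl=blob(f['img'],lambda h,s,v:(h>17)&(h<30)&(s>165)&(v>90),b)
wh=blob(f['img'],lambda h,s,v:(s<50)&(v>110),(308,212,364,272))
print('px',red[:2],grn[:2],yl[:2],wh[:2])
m=yl[2].astype(np.uint8)
pts=cv2.findNonZero(m); hull=cv2.convexHull(pts); e=cv2.fitEllipse(hull); print('yel ellipse',np.array(e[0])+[x0,y0],e[1])
for n,uv,z in [('red',red[0],.078),('grn',grn[0],.0605),('ring',np.array(e[0])+[x0,y0],.0605),('wh',wh[0],.078)]: print(n,atz(f,*uv,z))
for c in ['wrist','scene','side']:
    g=bot.grab_frame(c)
    for r in bot.find_in(c,'yellow_slot')[:2]: print(c,r['score'],r['position'])
im=cv2.imread('pics/w2.png')[185:290,265:405]; cv2.imwrite('pics/w2c.png',cv2.resize(im,None,fx=5,fy=5,interpolation=2))
E
```

```text
2.45 [0.5465 0.2497 0.2472] [ 3.1413 -0.0004  2.7383]Traceback (most recent call last):
  File "<stdin>", line 6, in <module>
  File "h.py", line 24, in blob
    n,l,st,c=cv2.connectedComponentsWithStats(m); i=1+np.argmax(st[1:,4]); return c[i]+[x0,y0],st[i,4],(l==i)
                                                      ~~~~~~~~~^^^^^^^^^^
    return _wrapfunc(a, 'argmax', axis=axis, out=out, **kwds)
    return bound(*args, **kwds)
ValueError: attempt to get argmax of an empty sequence
```

```bash
cat > m.py <<'E'
from h import *
np.set_printoptions(precision=4,suppress=True)
f=grab('wrist','w3.png'); s=bot.observe(); print(s['clock'],s['position'],s['tool_rot'])
for c in ['wrist','scene','side']:
    if c!='wrist': bot.grab_frame(c)
    for r in bot.find_in(c,'yellow_slot')[:2]: print(c,round(r['score'],2),r['position'])
u,v=proj(f,[.577,.2457,.0798]); print(u,v)
x0,y0=int(u)-60,int(v)-55
im=cv2.imread('pics/w3.png')[y0:y0+110,x0:x0+130]; cv2.imwrite('pics/w3c.png',cv2.resize(im,None,fx=5,fy=5,interpolation=2)); print(x0,y0)
E
python3 m.py
```

```text
2.5 [0.5465 0.2496 0.2473] [ 3.1414 -0.0003  2.7383]
scene 0.6 [0.5832, 0.2354, 0.0752]
side 0.53 [0.5771, 0.2293, 0.0694]
331.7511295753248 246.0224471946818
271 191
```

View pics/w3c.png

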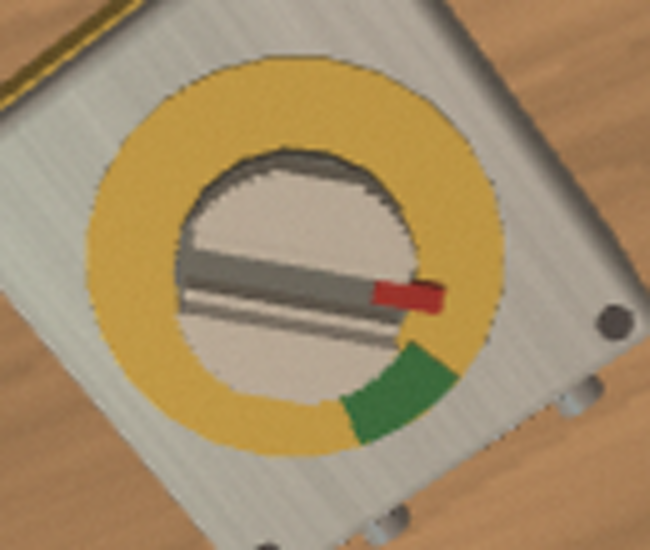

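The crop (5x, origin 271,191) shows the disc centre at (295,256), the screw-top centre near (297,285), the slot running from (190,266) to (372,291) and the arc centre near (400,393). Next I turn these into world coordinates.

Run:
```python
from h import *
np.set_printoptions(precision=4,suppress=True)
f=bot.grab_frame('wrist'); s=bot.observe(); print(s['position'])
W=lambda x,y,z: atz(f,271+x/5-.4,191+y/5-.4,z)[:2]
d=W(295,256,.0605); w=W(297,285,.078); print('disc',d,'screw',w)
e=[W(180,290,.078),W(405,322,.078)]; e2=[W(180,313,.078),W(395,347,.078)]; e3=[W(195,248,.078),W(372,278,.078)]
for a,b in (e,e2,e3): print('slot ang',np.arctan2(*(b-a)[::-1]))
r=W(408,296,.078); print('red',r,np.arctan2(*(r-w)[::-1]),np.linalg.norm(r-w))
g=[W(412,345,.0605),W(456,378,.0605),W(343,398,.0605),W(362,443,.0605)]
print('arc edges',[np.arctan2(*(q-d)[::-1]) for q in g],[np.linalg.norm(q-d) for q in g])
print('disc radius',[np.linalg.norm(W(*q,.0605)-d) for q in((86,256),(504,256),(295,57),(295,456))])
# pixel of same in scene/side for check of consistency
for c in('scene','side'):
    h=bot.grab_frame(c); print(c,proj(h,np.append(d,.0605)),proj(h,np.append(w,.078)))
```

```text
[0.547  0.2488 0.2473]
disc [0.5787 0.2426] screw [0.5789 0.2427]
slot ang 1.0177314897108747
slot ang 1.0006936632366599
slot ang 0.990930933822285
red [0.5888 0.2605] 1.0628366320429168 0.020372033231920994
arc edges [np.float64(0.4960396822217388), np.float64(0.49790386750666854), np.float64(-0.08731100536977852), np.float64(-0.0699394032901972)] [np.float64(0.028973680456335287), np.float64(0.04003034633552653), np.float64(0.03050263003504686), np.float64(0.04071276371374307)]
disc radius [np.float64(0.03979563136422554), np.float64(0.03979781270098111), np.float64(0.03842050495250412), np.float64(0.041224774497432726)]
scene [470.0525 204.5894] [471.5042 196.8301]
side [327.9123 185.3648] [327.8528 178.1595]
```

apply_moves(claw=[0.085, 0.085, 0.085, 0.085, 0.085, 0.085, 0.085, 0.085, 0.085, 0.085, 0.085, 0.085, 0.085, 0.085, 0.085, 0.085], xyz=[[-0.015, -0.046, -0.005], [-0.015, -0.046, -0.005], [-0.015, -0.046, -0.005], [-0.015, -0.046, -0.005], [-0.015, -0.046, -0.005], [-0.015, -0.046, -0.005], [-0.015, -0.046, -0.005], [-0.015, -0.046, -0.005], [-0.015, -0.046, -0.005], [-0.015, -0.046, -0.005], [0, 0, 0], [0, 0, 0], [0, 0, 0], [0, 0, 0], [0, 0, 0], [0, 0, 0]], twist=[[0, 0, 0], [0, 0, 0], [0, 0, 0], [0, 0, 0], [0, 0, 0], [0, 0, 0], [0, 0, 0], [0, 0, 0], [0, 0, 0], [0, 0, 0], [0, 0, -0.13], [0, 0, -0.13], [0, 0, -0.14], [0, 0, 0], [0, 0, 0], [0, 0, 0]])

```text
clock: 4.5
position: [0.5038, -0.2333, 0.2972]
tool_rot: [-3.142, 0.0, 3.133]
force: [-0.2, 0.3, -0.6]
grip_width: 0.0849
finger_force: 0.0
```

Run:
```python
from h import *
np.set_printoptions(precision=4,suppress=True)
f=grab('wrist','w4.png'); s=bot.observe(); print(s['clock'],s['position'],s['tool_rot'],s['qpos'])
for q in ['tool_grip','stand_pocket']:
    for r in bot.find_in('wrist',q): print(q,round(r['score'],2),np.round(r['position'],4),proj(f,r['position']).round())
```

```text
4.55 [ 0.5039 -0.2332  0.2972] [-3.1415 -0.      3.1342] [ 0.1729  0.3201  0.2035  1.6641 -0.0692  1.1644  1.9571]
tool_grip 0.92 [ 0.5247 -0.237   0.1557] [318. 245.]
tool_grip 0.71 [ 0.4432 -0.2344  0.1484] [320. 144.]
tool_grip 0.59 [ 0.5693 -0.3413  0.1314] [207. 284.]
stand_pocket 0.79 [ 0.553  -0.2285  0.0571] [327. 242.]
```

View pics/w4.png

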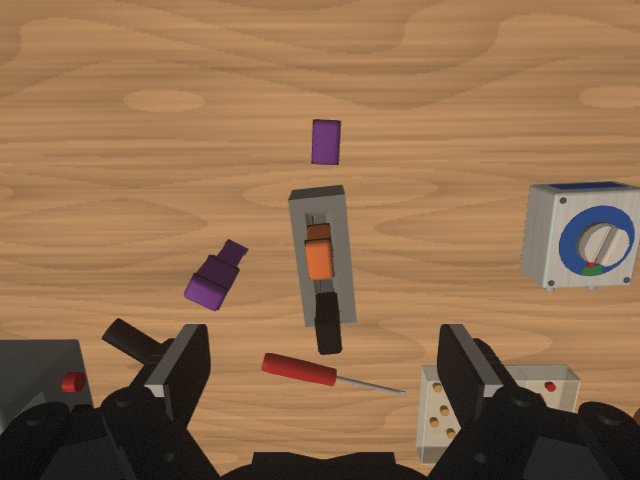

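The wrist view shows the orange handle top at (320,260), the black key at (328,322) and the purple look-alikes at (326,142) and (215,280). The stand runs from (318,192) to (331,323).

Run:
```python
from h import *
im=cv2.imread('pics/w4.png')[180:360,270:380]
cv2.imwrite('pics/w4c.png',cv2.resize(im,None,fx=3.3,fy=3.3,interpolation=2))
img=cv2.cvtColor(cv2.imread('pics/w4.png'),cv2.COLOR_BGR2HSV); print([tuple(img[v,320]) for v in (228,232,238,244,248,254,260,270,276)])
```

```text
[(np.uint8(10), np.uint8(179), np.uint8(101)), (np.uint8(10), np.uint8(171), np.uint8(103)), (np.uint8(11), np.uint8(170), np.uint8(81)), (np.uint8(10), np.uint8(181), np.uint8(162)), (np.uint8(10), np.uint8(184), np.uint8(195)), (np.uint8(10), np.uint8(183), np.uint8(196)), (np.uint8(10), np.uint8(187), np.uint8(195)), (np.uint8(10), np.uint8(186), np.uint8(195)), (np.uint8(10), np.uint8(183), np.uint8(197))]
```

View pics/w4c.png

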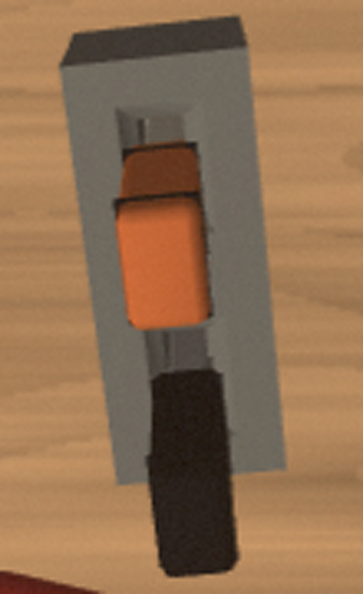

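The crop (3.3x, origin 270,180) shows the stand-top corners at (61,66), (248,46), (285,468) and (118,484). The orange handle top spans (118,198) to (211,328).

Run:
```python
from h import *
np.set_printoptions(precision=4,suppress=True)
f=bot.grab_frame('wrist'); s=bot.observe(); print(s['position'],s['tool_rot'])
W=lambda x,y,z: atz(f,270+x/3.3-.35,180+y/3.3-.35,z)[:2]
c=[W(*q,.062) for q in((61,66),(248,46),(285,468),(118,484))]; print('corners',np.array(c))
c=np.array(c); print('centre',c.mean(0)); 
for a,b in((0,3),(1,2)): d=c[b]-c[a]; print('long',np.arctan2(d[1],d[0]),np.linalg.norm(d))
for a,b in((0,1),(3,2)): d=c[b]-c[a]; print('short',np.arctan2(d[1],d[0])-np.pi/2,np.linalg.norm(d))
hs=blob(f['img'],lambda h,s,v:(h>5)&(h<17)&(s>150)&(v>150),(295,225,345,290))
pts=cv2.findNonZero(hs[2].astype(np.uint8)).reshape(-1,2)+[295,225]
P=np.array([atz(f,u,v,.157)[:2] for u,v in pts]); r=cv2.minAreaRect((P*1000).astype(np.float32)); print('handle top',r,P.mean(0))
# sides
s=[W(118,200,.157),W(128,318,.157),W(203,196,.157),W(211,318,.157)]
print(np.arctan2(*(s[1]-s[0])[::-1]),np.arctan2(*(s[3]-s[2])[::-1]))
```

```text
[ 0.5039 -0.2332  0.2972] [-3.1415 -0.      3.1358]
corners [[ 0.5047 -0.2689]
 [ 0.4987 -0.2099]
 [ 0.6475 -0.1953]
 [ 0.6535 -0.2538]]
centre [ 0.5761 -0.232 ]
long 0.10079314949590075 0.14947697433521845
long 0.09751675048755218 0.14950324199830115
short 0.10143134242220642 0.05933852476245089
short 0.10100393082394477 0.05884868258828426
handle top ((538.6825561523438, -237.18382263183594), (31.427719116210938, 19.04557228088379), 5.279933452606201) [ 0.5384 -0.2371]
0.06093084178144021 0.06282075199558104
```

apply_moves(claw=[0.06, 0.06, 0.06, 0.06, 0.06, 0.06, 0.06, 0.06, 0.06], xyz=[[-0.035, -0.003, 0], [0, 0, 0.04], [0, 0, 0.04], [0, 0, 0.04], [0, 0, 0.04], [0, 0, 0.022], [0, 0, 0.012], [0, 0, 0], [0, 0, 0]], twist=[[0, 0, -0.1], [0, 0, 0], [0, 0, 0], [0, 0, 0], [0, 0, 0], [0, 0, 0], [0, 0, 0], [0, 0, 0], [0, 0, 0]], force=40)

```text
clock: 5.6
position: [0.5394, -0.2368, 0.1042]
tool_rot: [-3.141, 0.001, -3.047]
force: [0.1, -0.6, 1.6]
grip_width: 0.0601
finger_force: 0.0
```

apply_moves(claw=[0.01, 0.01, 0.01, 0.01, 0.01, 0.01], xyz=[[0, 0, 0], [0, 0, 0], [0, 0, 0], [0, 0, 0], [0, 0, 0], [0, 0, 0]], twist=[[0, 0, 0], [0, 0, 0], [0, 0, 0], [0, 0, 0], [0, 0, 0], [0, 0, 0]], force=60)

```text
clock: 6.2
position: [0.5395, -0.2367, 0.1042]
tool_rot: [-3.141, 0.002, -3.046]
force: [-0.8, -0.0, 8.1]
grip_width: 0.021
finger_force: 58.7
```

apply_moves(claw=[0.01, 0.01, 0.01, 0.01, 0.01, 0.01, 0.01, 0.01, 0.01, 0.01, 0.01, 0.01, 0.01, 0.01, 0.01, 0.01, 0.01, 0.01, 0.01], xyz=[[0, 0, -0.01], [0, 0, -0.02], [0, 0, -0.03], [0, 0, -0.03], [0, 0, -0.03], [0, 0, -0.03], [0, 0, -0.01], [-0.007, 0.04, 0], [-0.007, 0.04, 0], [-0.007, 0.04, 0], [-0.007, 0.04, 0], [-0.007, 0.04, 0], [-0.007, 0.04, 0], [-0.007, 0.04, 0], [-0.007, 0.04, 0], [-0.007, 0.04, 0], [-0.007, 0.04, 0], [-0.007, 0.04, 0], [-0.007, 0.034, 0]], twist=[[0, 0, 0], [0, 0, 0], [0, 0, 0], [0, 0, 0], [0, 0, 0], [0, 0, 0], [0, 0, 0], [0, 0, 0], [0, 0, 0], [0, 0, 0], [0, 0, 0], [0, 0, 0], [0, 0, 0], [0, 0, 0], [0, 0, 0], [0, 0, 0], [0, 0, 0], [0, 0, 0], [0, 0, 0]])

```text
clock: 8.1
position: [0.5768, 0.2456, 0.2633]
tool_rot: [3.141, -0.0, -3.045]
force: [-0.6, 0.3, -0.7]
grip_width: 0.0203
finger_force: 58.9
```

apply_moves(claw=[0.01, 0.01, 0.01, 0.01, 0.01, 0.01, 0.01, 0.01, 0.01, 0.01, 0.01], xyz=[[0, 0, 0], [0, 0, 0], [0, 0, 0], [0, 0, 0], [0, 0, 0], [0, 0, 0], [0, 0, 0], [0, 0, 0], [0, 0, 0], [0, 0, 0], [0, 0, 0]], twist=[[0, 0, -0.13], [0, 0, -0.13], [0, 0, -0.13], [0, 0, -0.13], [0, 0, -0.13], [0, 0, -0.13], [0, 0, -0.125], [0, 0, 0], [0, 0, 0], [0, 0, 0], [0, 0, 0]])

```text
clock: 9.2
position: [0.5773, 0.2434, 0.2632]
tool_rot: [-3.142, -0.0, -2.143]
force: [-0.1, 0.1, -0.8]
grip_width: 0.0208
finger_force: 59.0
```

Run:
```python
from h import *
np.set_printoptions(precision=4,suppress=True)
s=bot.observe(); print(s['clock'],s['position'],s['tool_rot'],s['qpos'],s['grip_width'])
f=grab('scene','s5.png'); g=grab('side','d5.png')
a=f['img'];b=g['img']
T=s['position']
for n,h in(('scene',f),('side',g)):
    print(n,'blade end',proj(h,T-[0,0,.0972]),'TCP',proj(h,T),'slot',proj(h,[.5788,.2426,.078]))
c=lambda im,x,y: cv2.resize(im[y:y+150,x:x+100],(400,600),interpolation=cv2.INTER_CUBIC)
cv2.imwrite('pics/c5.png',cv2.cvtColor(np.hstack([c(a,420,90),c(b,280,60)]),cv2.COLOR_RGB2BGR))
```

```text
9.2 [0.5773 0.2434 0.2632] [-3.1415 -0.0001 -2.1432] [-0.3802  0.4702 -0.1686  1.5092  0.0828  1.1692  2.006 ] 0.02080157787610651
scene blade end [478.4305 154.576 ] TCP [487.5694 102.7879] slot [471.4582 196.83  ]
side blade end [326.4823 139.9018] TCP [325.741   93.2815] slot [327.8347 178.1739]
```

View pics/c5.png

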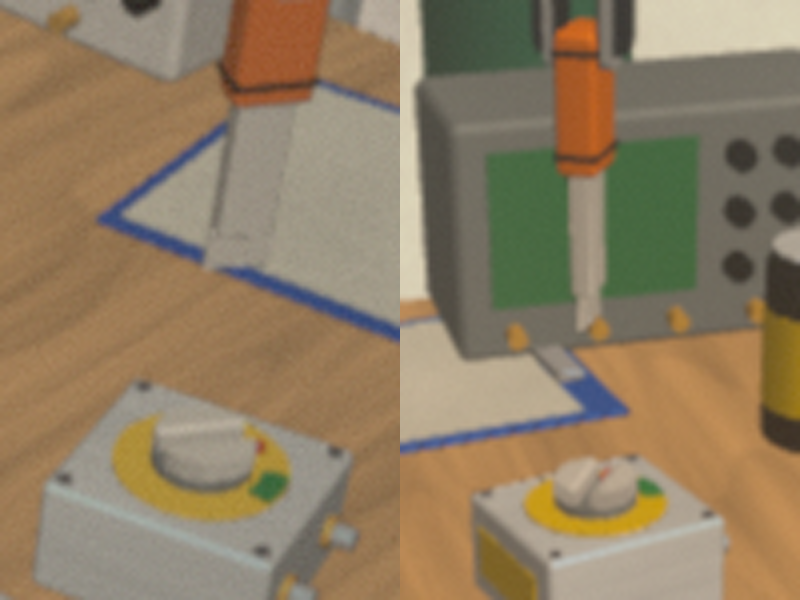

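Both views show the blade hanging plumb where predicted: the blade end is at scene (479,155) and side (327,140), and the slot is at (471,198) and (329,179). All are within about 1.5 px, so I'll lower it.

apply_moves(claw=[0.01, 0.01, 0.01, 0.01, 0.01, 0.01, 0.01, 0.01, 0.01, 0.01, 0.01], xyz=[[0, -0.0015, 0.02], [0, 0, 0.03], [0, 0, 0.02], [0, 0, 0.01], [0, 0, 0.004], [0, 0, 0.003], [0, 0, 0.003], [0, 0, 0.003], [0, 0, 0.003], [0, 0, 0], [0, 0, 0]], twist=[[0, 0, 0], [0, 0, 0], [0, 0, 0], [0, 0, 0], [0, 0, 0], [0, 0, 0], [0, 0, 0], [0, 0, 0], [0, 0, 0], [0, 0, 0], [0, 0, 0]])

```text
clock: 10.4
position: [0.5787, 0.2426, 0.1673]
tool_rot: [-3.142, 0.0, -2.141]
force: [1.0, 0.4, -0.3]
grip_width: 0.0206
finger_force: 59.0
```

apply_moves(claw=[0.01, 0.01, 0.01, 0.01, 0.01, 0.01, 0.01, 0.01, 0.01, 0.01, 0.01, 0.01, 0.01], xyz=[[0, 0, 0], [0, 0, 0], [0, 0, 0], [0, 0, 0], [0, 0, 0], [0, 0, 0], [0, 0, 0], [0, 0, 0], [0, 0, 0], [0, 0, 0], [0, 0, 0], [0, 0, 0], [0, 0, 0]], twist=[[0, 0, 0.09], [0, 0, 0.09], [0, 0, 0.09], [0, 0, 0.09], [0, 0, 0.09], [0, 0, 0.09], [0, 0, 0.09], [0, 0, 0.09], [0, 0, 0.09], [0, 0, 0.09], [0, 0, 0.02], [0, 0, 0], [0, 0, 0]])

```text
clock: 11.7
position: [0.5788, 0.2426, 0.1674]
tool_rot: [3.142, 0.0, -3.059]
force: [1.3, -1.1, 0.6]
grip_width: 0.0207
finger_force: 59.0
```

Run:
```python
from h import *
np.set_printoptions(precision=4,suppress=True)
s=bot.observe(); print(s['clock'],s['position'],s['tool_rot'],s['qpos'],s['force'],s['moment'])
f=grab('scene'); g=grab('side'); w=grab('wrist'); print(proj(w,[.5788,.2426,.078]))
c=lambda im,x,y: cv2.resize(im[y:y+80,x:x+64],(400,500),interpolation=cv2.INTER_CUBIC)
cv2.imwrite('pics/c6.png',cv2.cvtColor(np.hstack([c(f['img'],438,160),c(g['img'],296,130)]),cv2.COLOR_RGB2BGR))
```

```text
11.7 [0.5788 0.2426 0.1674] [ 3.1416  0.0003 -3.0593] [-0.5343  0.5576  0.0641  1.6266 -0.0413  0.9584  1.1969] [ 1.3402 -1.1258  0.6089] [-0.2833 -0.3917 -0.0008]
[322.0169 239.2131]
```

View pics/c6.png

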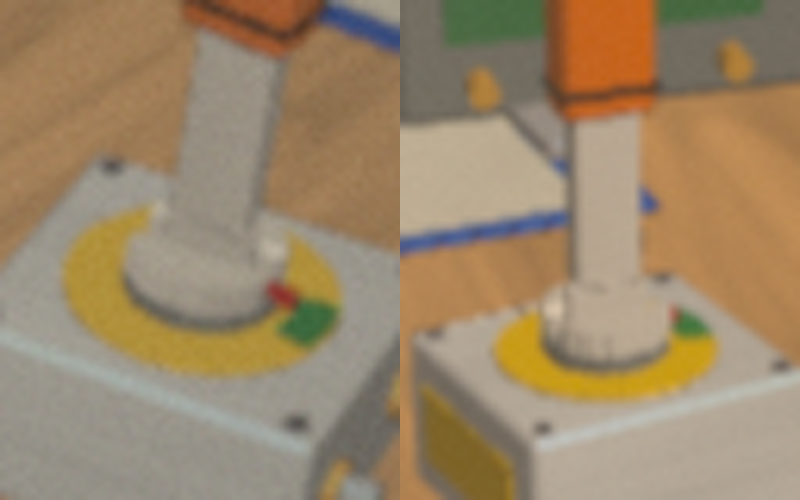

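Red pointer is at crop (284,295), i.e. scene (483,207), beside the green arc at (310,322), i.e. (488,211). I'll work out its angle.

Run:
```python
from h import *
np.set_printoptions(precision=4,suppress=True)
c0=np.array([.5788,.2426])
for cam,b in(('scene',(460,190,500,225)),('side',(315,165,352,200))):
    f=bot.grab_frame(cam); off=None
    r=blob(f['img'],lambda h,s,v:((h<9)|(h>170))&(s>115)&(v>60),b); g=blob(f['img'],lambda h,s,v:(h>45)&(h<85)&(s>100),b)
    print(cam,r[:2],g[:2])
    G=atz(f,*g[0],.0605)[:2]; P=atz(f,*r[0],.078)[:2]
    exp=c0+.035*np.array([np.cos(.21),np.sin(.21)])
    print('G',G,'expected',exp,'red',P)
    P2=P-(G-exp)-c0; print('angle red corrected',np.arctan2(P2[1],P2[0]),np.linalg.norm(P2),'raw',np.arctan2(*(P-c0)[::-1]))
```

```text
scene (array([482.5, 207. ]), np.int32(10)) (array([487.0667, 211.1333]), np.int32(30))
G [0.6112 0.2492] expected [0.613  0.2499] red [0.6102 0.2327]
angle red corrected -0.2683857834960216 0.03450536274110673 raw -0.30426084924597563Traceback (most recent call last):
  File "<stdin>", line 6, in <module>
  File "h.py", line 24, in blob
    n,l,st,c=cv2.connectedComponentsWithStats(m); i=1+np.argmax(st[1:,4]); return c[i]+[x0,y0],st[i,4],(l==i)
                                                      ~~~~~~~~~^^^^^^^^^^
    return _wrapfunc(a, 'argmax', axis=axis, out=out, **kwds)
    return bound(*args, **kwds)
ValueError: attempt to get argmax of an empty sequence
```

apply_moves(claw=[0.01, 0.01, 0.01, 0.01, 0.01, 0.01, 0.01, 0.01, 0.01, 0.01, 0.01, 0.01], xyz=[[0, 0, 0], [0, 0, 0], [0, 0, -0.005], [0, 0, -0.01], [0, 0, -0.02], [0, 0, -0.03], [0, 0, -0.03], [0, -0.04, 0], [0, -0.04, 0], [0, 0, 0], [0, 0, 0], [0, 0, 0]], twist=[[0, 0, -0.05], [0, 0, -0.05], [0, 0, 0], [0, 0, 0], [0, 0, 0], [0, 0, 0], [0, 0, 0], [0, 0, 0], [0, 0, 0], [0, 0, 0], [0, 0, 0], [0, 0, 0]])

```text
clock: 13.15
position: [0.5928, 0.1649, 0.2626]
tool_rot: [3.141, 0.0, -2.961]
force: [-0.7, 0.7, -0.1]
grip_width: 0.0209
finger_force: 59.0
```

Run:
```python
from h import *
np.set_printoptions(precision=4,suppress=True)
s=bot.observe(); print(s['clock'],s['position'],s['tool_rot'])
w=grab('wrist','w7.png'); u,v=proj(w,[.5788,.2426,.07]); print(u,v)
x0,y0=int(u)-65,int(v)-55; print(x0,y0)
im=cv2.imread('pics/w7.png')[y0:y0+110,x0:x0+130]; cv2.imwrite('pics/w7c.png',cv2.resize(im,None,fx=5,fy=5,interpolation=2))
```

```text
13.15 [0.5928 0.1649 0.2626] [ 3.1409  0.0003 -2.9611]
405.9655101009104 207.348188914071
340 152
```

View pics/w7c.png

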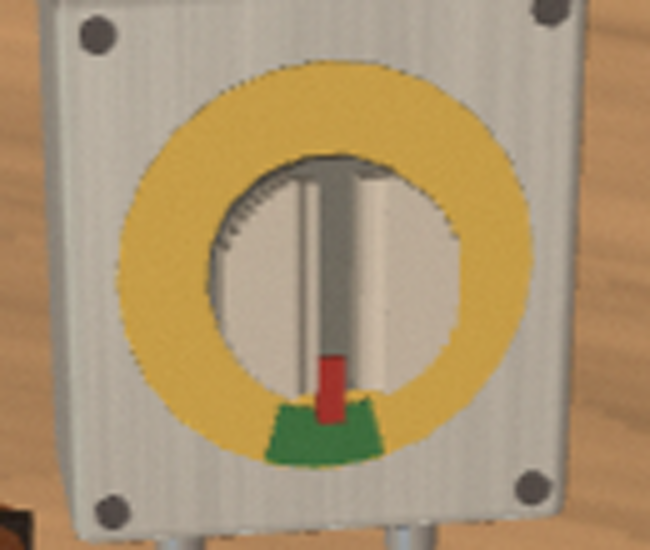

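The red pointer lies in the middle of the green arc: pointer at crop (331,390), arc at (325,435). Now I'll return the tool.

apply_moves(claw=[0.01, 0.01, 0.01, 0.01, 0.01, 0.01, 0.01, 0.01, 0.01, 0.01, 0.01, 0.01, 0.01, 0.01], xyz=[[0.0125, -0.0385, 0], [0.0125, -0.0385, 0], [0.0125, -0.0385, 0], [0.0125, -0.0385, 0], [0.0125, -0.0385, 0], [0.0125, -0.0385, 0], [0.0125, -0.0385, 0], [0.0125, -0.0385, 0], [0.0125, -0.0385, 0], [0.012, -0.039, 0], [0, 0, 0], [0, 0, 0], [0, 0, 0], [0, 0, 0]], twist=[[0, 0, 0], [0, 0, 0], [0, 0, 0], [0, 0, 0], [0, 0, 0], [0, 0, 0], [0, 0, 0], [0, 0, 0], [0, 0, 0], [0, 0, 0], [0, 0, 0.086], [0, 0, 0], [0, 0, 0], [0, 0, 0]])

```text
clock: 14.6
position: [0.5401, -0.2363, 0.2622]
tool_rot: [3.141, 0.0, -3.044]
force: [0.5, 0.3, 0.0]
grip_width: 0.0206
finger_force: 59.0
```

Run:
```python
from h import *
np.set_printoptions(precision=4,suppress=True)
s=bot.observe(); print(s['clock'],s['position'],s['tool_rot'],delta([.5395,-.2367,.1042]))
```

```text
14.6 [ 0.5401 -0.2363  0.2622] [ 3.1412  0.0001 -3.0436] [ 0.0007 -0.0004  0.158 ]
```

apply_moves(claw=[0.01, 0.01, 0.01, 0.01, 0.01, 0.01, 0.01, 0.01, 0.01, 0.01, 0.01, 0.01, 0.01], xyz=[[0.0007, 0, 0.03], [0, 0, 0.03], [0, 0, 0.025], [0, 0, 0.01], [0, 0, 0.008], [0, 0, 0.008], [0, 0, 0.008], [0, 0, 0.008], [0, 0, 0.01], [0, 0, 0.01], [0, 0, 0.009], [0, 0, 0], [0, 0, 0]], twist=[[0, 0, 0], [0, 0, 0], [0, 0, 0], [0, 0, 0], [0, 0, 0], [0, 0, 0], [0, 0, 0], [0, 0, 0], [0, 0, 0], [0, 0, 0], [0, 0, 0], [0, 0, 0], [0, 0, 0]])

```text
clock: 15.9
position: [0.5388, -0.2378, 0.106]
tool_rot: [3.142, -0.0, -3.048]
force: [0.2, -0.1, 1.1]
grip_width: 0.0208
finger_force: 59.1
```

apply_moves(claw=[0.01, 0.01, 0.06, 0.06, 0.06, 0.06, 0.06, 0.06, 0.06, 0.06, 0.06, 0.06, 0.06, 0.06, 0.06], xyz=[[0, 0, 0.0015], [0, 0, 0], [0, 0, 0], [0, 0, 0], [0, 0, 0], [0, 0, 0], [0, 0, -0.01], [0, 0, -0.02], [0, 0, -0.03], [0, 0, -0.04], [0, 0, -0.05], [0, 0, -0.04], [0.03, 0, 0], [0, 0, 0], [0, 0, 0]], twist=[[0, 0, 0], [0, 0, 0], [0, 0, 0], [0, 0, 0], [0, 0, 0], [0, 0, 0], [0, 0, 0], [0, 0, 0], [0, 0, 0], [0, 0, 0], [0, 0, 0], [0, 0, 0], [0, 0, 0], [0, 0, 0], [0, 0, 0]])

```text
clock: 17.4
position: [0.5088, -0.2407, 0.2956]
tool_rot: [-3.141, 0.001, -3.048]
force: [0.1, 0.4, 0.0]
grip_width: 0.0603
finger_force: 0.0
```

Run:
```python
from h import *
f=grab('scene'); w=grab('wrist'); s=bot.observe(); print(s['clock'],s['position'],s['force'])
cv2.imwrite('pics/end.png',cv2.cvtColor(np.hstack([cv2.resize(f['img'][170:420,180:520],(400,294)),cv2.resize(w['img'],(400,294))]),cv2.COLOR_RGB2BGR))
```

```text
17.5 [ 0.50939559 -0.24033453  0.29477912] [ 1.09657559  0.17462315 -0.55276229]
```

View pics/end.png

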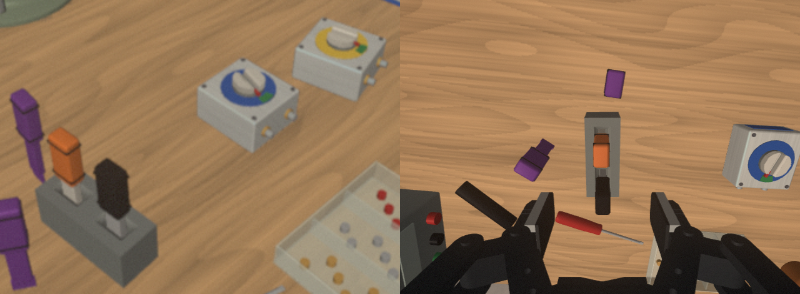

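The final views show the orange tool upright in its pocket (left crop, 67,160), the yellow pointer at its green arc (362,45), and the blue unit and purple look-alikes where they were. I'm handing in the job.

```bash
python3 -c "
from workcell import bot
print(bot.job_done())"
```

```text
the job is handed in; nothing more can be done
None
```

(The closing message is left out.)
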